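# Load a cell into the bench test holder and latch its clamp arm

## Task

Put the loose cell into the test holder, flat end against the coil spring and button end against the fixed contact, lying fully home in the cradle. Then press the sprung clamp arm down over it until the catch holds the arm by itself. Leave the other things on the bench where they are.

Things in the scene. Friction and masses are not known exactly. Their poses are not given: they have to be found in the camera images.
- holder: Test holder screwed to the bench, base 184 x 70 x 14 mm. Origin: underside, below the seat. +x runs along the cradle from the spring to the fixed contact, z up. Spring block x -70..-52 mm, 44 wide, top z 60. Contact wall x 36..43, 36 wide, top z 48. Hinge bracket x 59..77, top z 74. Pawl x -104..-76, 20 wide, top z 87. V cradle between: 33 wide, x -30..32, sides open to z 14 for fingers.
- seat (a point): Where the cell's centre lies when home, 42.5 mm above the bench, axes as the holder's. Cradle floor 16.5 mm below. The spring's contact plate (16 x 18 mm, centred at seat height) faces +x, at x -26 mm when free, can be pushed to -50; 450 N/m, 1.8 N at first touch. The home cell (x -34..36) presses it 8 mm; the wall top is 5.5 mm above seat height, so the button end is lowered behind it last.
- cell: Plain grey cylindrical cell, 33 mm diameter, body 68 mm long, about 0.14 kg, lying on the bench. Origin: its centre (on the axis, mid body). +x along the axis to the button end; flat end at x -34 mm. It can roll.
- cell_button (a point): Tip of the cell's small round metal button (10 mm across, 2 mm high), 36 mm from the cell's centre. A black band circles the sleeve near this end.
- clamp_arm (a joint): Clamp arm hinge, rad: 0 = level and latched, 1.2 = fully up (springs there and leans over the cradle, so come in from the side or spring end, leaning to the spring end), stop -0.03. Flat bar 18 wide, 6 thick, 146 mm from hinge to catch pin; a sprung foot 11 mm below it meets the cell. 2 to 4 N at the pad to move, about 9 N near 0.08 where the pin wedges the pawl aside; latches just below 0.
- clamp_pad (a point): Centre of the ribbed rubber pad (30 x 18 mm) on the arm's upper face, 115 mm from the hinge, 5.5 mm above the hinge line: press here. When the arm is up this face looks away from the spring end, so draw it over and down along the arc about clamp_hinge. The pawl begins 29 mm beyond the pad's centre.
- clamp_hinge (a point): Centre of the arm's hinge, at holder x +68 mm, z 68 mm; axis along the holder's y. The level arm runs from here along the holder's -x.
- piston_pin: Bystander: plain metal tube standing upright, 30 mm across, 62 mm high; not the cell. Origin under its centre.
- bearing: Bystander: ball bearing lying flat, 52 mm across, 15 mm high.
- calliper: Bystander: calliper lying flat, 230 mm long, 13 mm high.

How it is judged:
By the outcome, as a careful person would: the job done as asked, in the order asked, and still so for the second after the job is handed in, with the robot touching nothing.
It also fails if it takes over 56 s, if anything falls off the work surface, if the arm or the gripper's body presses on something with over 40 N, if the wrist force passes 120 N, or if a joint passes its speed limit or range.

## Robot

A 7-joint arm with a two-finger parallel gripper is mounted at the origin on a cart in front of the work surface, level with it; the furniture and walls round the work are solid. World frame = base frame: x ahead of the robot, y to its left, z up, the work surface at z = 0. Lengths are in m, angles in rad, forces in N, time in s.
With the tool pointing down it reaches from about 0.425 to 0.925 m from the base axis. Payload 6.8 kg.
Tool frame: the origin (TCP) lies at the very end of the fingers, on their centre line; the grasp point (between the pads) lies 19 mm behind it; z points along the fingers, y is the line along which they close (so a half turn about z gives the same grasp; the last joint's range is limited). The gripper opens to 85 mm and grips with 20 to 120 N. Pads are 22 mm wide; open, the fingers measure 114 mm over their backs; the gripper's body (76 mm by 85 mm) begins 54 mm behind the grasp point. The pads swing forward as they close: fully open they stand 13 mm farther back than shut.
Start: joints at [-1.428, 0.477, 0.022, 1.555, -0.011, 1.109, -0.083], TCP at [0.168, 0.654, 0.231] pointing down, gripper open.
Joint ranges: [-2.96, 2.96], [-0.34, 2.1], [-1.41, 1.46], [0.24, 2.44], [-1.37, 4.51], [0.17, 1.92], [-2.96, 2.96]. Speed limits (rad/s): [2.39, 2.39, 3.14, 3.14, 3.14, 3.14, 3.14].

## Interface

Orientations are given as a unit quaternion [w, x, y, z].
In Python, from station import bot, read_camera, camera_info, hand_in gives the robot as it stands (bot), with the cameras as plain functions and the job as plain functions.
- The arm moves only by the tool pendant, called after "Request:" as a command line: name --argument value ..., lists and objects as JSON in quotes. Schema: {"type":"object","properties":{"offsets":{"type":"array","items":{"type":"number"},"minItems":5,"maxItems":100},"clamp_n":{"type":"number"},"only":{"type":"string"},"quiet":{"type":"boolean"},"lines":{"type":"string"}},"required":["offsets"],"additionalProperties":false}. offsets is one flat list of numbers that holds 1 to 20 rows one after another, with no inner brackets; each row has 5 numbers: dx, dy, dz in shares of the most that a row can go, 1 being 50 mm, then a turn about the tool's z in shares of pi rad (1.0 is pi rad), then the opening from 0.0 (shut) to 1.0 (fully open); each row shifts and turns the commanded pose from where the row before left it, along the tool's axes as they then stand; what a row does not reach is not made up. A row lasts 1/10 s, in which the tool goes at most 0.05 m and 0.15 rad, less where a joint would pass 70% of its speed; a pose out of reach is approached as far as the arm can. The fingers move at their own pace and stop on an object; clamp_n is the grip in N (left out, the last holds). Time passes only in rows, so rows that do not move let the fingers close. The tool returns the time, the measured TCP pose, the force, the opening and the grip force at its end. only (a regular expression) keeps the lines of the reply that match it, lines (a string "A,B") keeps lines A to B, and quiet returns only ok. Input that does not fit is refused with a message, and nothing moves.
- bot.get_obs(): the state, without advancing time (a new reading comes with each control period).
- read_camera(name): name is "scene" or "side" or "wrist"; returns the picture (384x512x3 uint8, blue, green, red); there is no depth.
- camera_info(name): a dict with "vertical_fov" (degrees; the focal length in pixels is half the picture's height over the tangent of half this angle, whatever the lens; pixels are square), "cx", "cy" (the principal point, pixels), "k1" (the pictures are not rectified: a ray, as slopes to the right and down, at radius r is drawn at 1 + k1 r^2 times it, then the intrinsics apply), "view" (4x4, takes a point from world to camera coordinates); the wrist camera has in their place "hand_eye" (4x4, takes a point from camera to tool coordinates, whose origin is the TCP and whose axes are the flange's). Camera axes: x right, y up, looking along -z (the intrinsics and any distortion apply to the point x, -y, -z); pixel columns grow to the right and rows downward; lengths in m; the calibration is good to about 2 mm. A picture is of the moment at which its call begins: read the wrist's pose just before it. camera_info takes no time and is no camera call.
- hand_in(): hands the job in; it is judged then, once.
The state is a dict: "t": time; "q": joint angles; "joint_vel": joint speeds; "joint_torque": joint torques, N m; "eef_pos": TCP position; "tool_rot": TCP orientation; "contact_force": force on the tool from outside, world axes, zero at the start; "torque": the same for the moment, N m; "gripper_width": opening from 0.0 (shut) to 1.0 (fully open); "grasp_force": force on a finger pad.
Only numpy, scipy, OpenCV 4.12 (cv2) and the standard library are available. Lean on these libraries where they do the work, as an engineer would, in place of code of your own. Each camera call takes 0.05 s, during which the arm holds its last target. There are 200 camera calls.

## Working session

There is one attempt and no reset: what is moved stays moved. The work goes in short steps, Python scripts to look and compute and a tool call to move; the robot and the scene stay as the last step left them, time stands still between calls to the robot, and variables do not carry over. Pictures are saved under pics/ and viewed, at most 10 in all, crops included, and the job is handed in when it is done.

```bash
ls; mkdir -p pics; python3 - <<'E'
from station import bot, read_camera, camera_info, hand_in
import cv2,numpy as np,json
o=bot.get_obs()
for k in o: print(k,np.round(o[k],4).tolist())
ims=[read_camera(n) for n in("scene","side")]
for n,i in zip(("scene","side"),ims): cv2.imwrite(f"pics/{n}0.png",i); 
for n in("scene","side","wrist"): print(n,camera_info(n))
E
```

```text
pics
station.py
t 0.0
q [-1.4281, 0.4778, 0.0224, 1.5564, -0.0115, 1.1092, -0.0831]
joint_vel [-0.0004, -0.0005, 0.0006, 0.0006, 0.0004, -0.0013, 0.0008]
joint_torque [-0.0005, -59.6463, 1.6077, -28.1187, 0.0124, 0.0095, -0.0]
eef_pos [0.1674, 0.6533, 0.2303]
tool_rot [-0.0, 0.125, 0.9922, -0.0009]
contact_force [-0.1921, -0.2631, -0.8658]
torque [0.0435, -0.0003, 0.0359]
grasp_force 0.0
gripper_width 0.997
scene {'vertical_fov': 56.61443763212359, 'cx': 254.36748581068235, 'cy': 192.27879313048146, 'k1': -0.01891438753917439, 'view': array([[ 0.62281203,  0.78234784,  0.00608592, -0.29120909],
       [-0.55445401,  0.43587528,  0.70893829,  0.22000725],
       [ 0.55198363, -0.44490966,  0.70524426, -1.20225161],
       [ 0.        ,  0.        ,  0.        ,  1.        ]])}
side {'vertical_fov': 53.3576052675728, 'cx': 263.0117613417279, 'cy': 186.13172427650738, 'k1': 0.02198427065291449, 'view': array([[ 0.97578614, -0.21812488,  0.01621555, -0.51710533],
       [ 0.11442727,  0.57226101,  0.8120491 , -0.1122538 ],
       [-0.18640763, -0.79053076,  0.58336379, -0.9324567 ],
       [ 0.        ,  0.        ,  0.        ,  1.        ]])}
wrist {'vertical_fov': 59.05535932445913, 'cx': 257.2451848004297, 'cy': 192.8597834282902, 'k1': 0.004156531892429761, 'hand_eye': array([[ 5.63554225e-04,  9.49057602e-01,  3.15102127e-01,
         8.17191608e-02],
       [ 9.99999672e-01, -3.51583769e-04, -7.29543761e-04,
        -1.63488990e-05],
       [-5.81594259e-04,  3.15102435e-01, -9.49057489e-01,
        -1.42381279e-01],
       [ 0.00000000e+00,  0.00000000e+00,  0.00000000e+00,
         1.00000000e+00]])}
```

View pics/scene0.png

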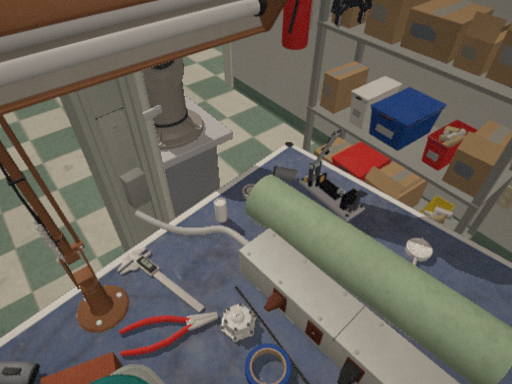

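View pics/side0.png

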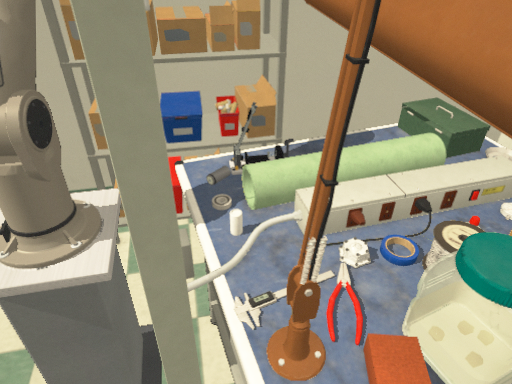

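The scene view shows the holder at about (335,190), the dark grey cell at (285,173), the bearing at (250,190) and the pin at (220,210). In the side view the cell is at (219,175) and the holder at (260,155). Next I'll zoom in and use the wrist camera.

```bash
cat > h.py <<'E'
import numpy as np,cv2
from station import bot, read_camera, camera_info, hand_in
from scipy.spatial.transform import Rotation as R
def tool(o=None):
    o=o or bot.get_obs(); T=np.eye(4); w,x,y,z=o["tool_rot"]; T[:3,:3]=R.from_quat([x,y,z,w]).as_matrix(); T[:3,3]=o["eef_pos"]; return T
def cam(n,T=None):
    c=camera_info(n); f=192/np.tan(np.radians(c["vertical_fov"])/2)
    M=(T@c["hand_eye"]) if n=="wrist" else np.linalg.inv(c["view"])
    return dict(f=f,cx=c["cx"],cy=c["cy"],k=c["k1"],M=M)
def ray(C,uv):
    d=(np.array(uv,float)-[C["cx"],C["cy"]])/C["f"]; s=d.copy()
    for _ in range(20): s=d/(1+C["k"]*(s@s))
    v=C["M"][:3,:3]@[s[0],-s[1],-1]; return C["M"][:3,3],v/np.linalg.norm(v)
def proj(C,p):
    q=np.linalg.inv(C["M"])@np.append(p,1); s=np.array([q[0],-q[1]])/-q[2]
    return s*(1+C["k"]*(s@s))*C["f"]+[C["cx"],C["cy"]]
def plane(C,uv,z):
    o,d=ray(C,uv); return o+d*(z-o[2])/d[2]
def tri(*obs):
    A=np.zeros((3,3));b=np.zeros(3);L=[ray(C,uv) for C,uv in obs]
    for o,d in L: P=np.eye(3)-np.outer(d,d);A+=P;b+=P@o
    p=np.linalg.solve(A,b); return p,[round(1e3*np.linalg.norm(np.cross(p-o,d)),1) for o,d in L]
E
python3 - <<'E'
from h import *
T=tool(); w=read_camera("wrist"); cv2.imwrite("pics/w0.png",w); np.save("w0T.npy",T)
s=cv2.imread("pics/scene0.png")[120:220,235:375]; d=cv2.imread("pics/side0.png")[95:195,200:300]
im=np.zeros((600,800,3),np.uint8)
im[:300,:420]=cv2.resize(s,None,fx=3,fy=3,interpolation=2); im[:300,450:750]=cv2.resize(d,None,fx=3,fy=3,interpolation=2)
im[300:,:400]=cv2.resize(w,(400,300)); cv2.imwrite("pics/m0.png",im)
print(T.round(3), tri((cam("scene"),(285,173)),(cam("side"),(219,175))))
E
```

```text
[[-0.969  0.248 -0.     0.167]
 [ 0.248  0.969 -0.002  0.653]
 [-0.    -0.002 -1.     0.23 ]
 [ 0.     0.     0.     1.   ]] (array([0.43005729, 0.1414355 , 0.01732388]), [np.float64(0.6), np.float64(0.6)])
```

View pics/m0.png

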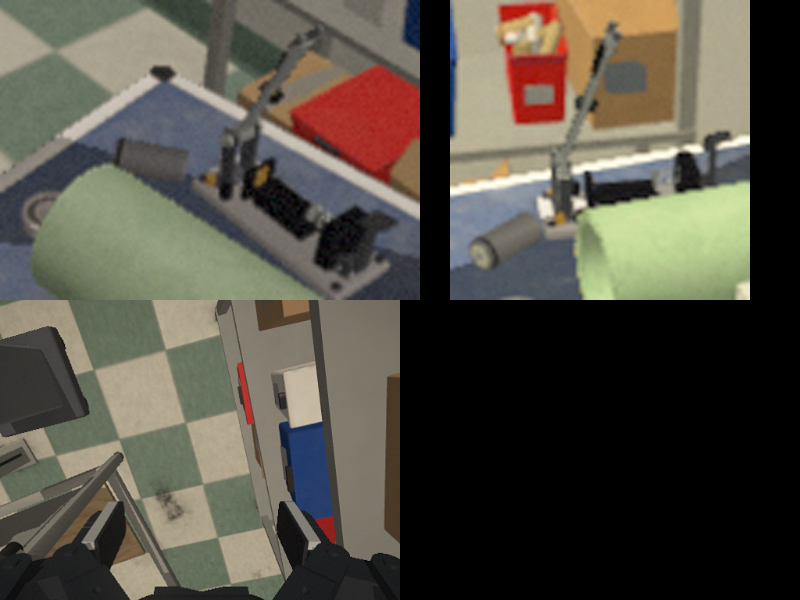

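The mosaic shows the cell's black band at its left end in the scene view (~(276,171)), which is the near-left end in the side view (~(211,178)). The holder's hinge end faces the cell. Its spring block and pawl are at the far right, around scene (350,197). The arm is up.

```bash
python3 - <<'E'
from h import *
S=cam("scene");D=cam("side")
def s(u,v): return (235+u/3,120+v/3)
def d(u,v): return (200+(u-450)/3,95+v/3)
for n,uv,z in [("hinge end base L",s(193,183),.014),("base far corner near",s(330,297),.014),("base right",s(388,262),.014),("bench corner",s(162,70),0),("cell banded end",s(120,153),.0165),("cell flat",s(188,163),.0165),("tube left low",s(40,245),.05)]:
    print(n,plane(S,uv,z).round(3))
for n,a,b in [("armtip",s(315,30),d(612,28)),("hinge",s(240,133),d(562,155)),("band end",s(118,152),d(478,250)),("flat end",s(188,163),d(535,225)),("pawl",s(385,218),d(722,138))]: print(n,tri((S,a),(D,b)))
E
```

```text
hinge end base L [0.478 0.153 0.014]
base far corner near [0.651 0.146 0.014]
base right [0.656 0.216 0.014]
bench corner [0.319 0.261 0.   ]
cell banded end [0.406 0.125 0.016]
cell flat [0.456 0.166 0.016]
tube left low [ 0.48  -0.029  0.05 ]
armtip (array([0.54491556, 0.19688879, 0.20409523]), [np.float64(0.5), np.float64(0.5)])
hinge (array([0.49521904, 0.18723355, 0.07479788]), [np.float64(4.9), np.float64(4.9)])
band end (array([0.4014175 , 0.1265235 , 0.01720592]), [np.float64(2.7), np.float64(2.7)])
flat end (array([0.459735  , 0.162185  , 0.01941335]), [np.float64(1.2), np.float64(1.2)])
pawl (array([0.6554382 , 0.18819378, 0.08296182]), [np.float64(1.6), np.float64(1.6)])
```

Units first: shifts go in shares of 50 mm and turns go in shares of pi rad. So -0.032 m is -0.64, -0.028 m is -0.56.

Request:
pendant --offsets '[-0.56,-0.64,-0.2,0,1,-0.56,-0.64,-0.2,0,1,-0.56,-0.64,-0.2,0,1,-0.56,-0.64,-0.2,0,1,-0.56,-0.64,-0.2,0,1,-0.56,-0.64,-0.2,0,1,-0.56,-0.64,-0.2,0,1,-0.56,-0.64,-0.2,0,1,-0.56,-0.64,-0.2,0,1,-0.56,-0.64,-0.2,0,1,-0.56,-0.64,-0.2,0,1,-0.56,-0.64,-0.2,0,1]'

```text
t: 1.35
eef_pos: [0.398, 0.1967, 0.3517]
tool_rot: [-0.0, 0.125, 0.992, 0.0]
contact_force: [0.7, 0.3, -1.0]
gripper_width: 0.998
grasp_force: 0.0
```

Request:
pendant --offsets '[0,0,0,0.0462,1,0,0,0,0.0462,1,0,0,0,0.0462,1,0,0,0,0.0462,1,0,0,0,0.0462,1,0,0,0,0.0462,1,0,0,0,0.0462,1,0,0,0,0.0462,1,0,0,0,0.0462,1,0,0,0,0.0462,1,0,0,0,0.0462,1,0,0,0,0.0462,1,0,0,0,0.0462,1,0,0,0,0.0462,1,0,0,0,0.0462,1,0,0,0,0.0462,1,0,0,0,0,1]'

```text
t: 3.05
eef_pos: [0.3975, 0.1984, 0.3511]
tool_rot: [0.0, 0.96, 0.281, -0.0]
contact_force: [0.0, 0.0, -0.0]
gripper_width: 1.0
grasp_force: 0.0
```

```bash
python3 - <<'E'
from h import *
T=tool(); np.save("w1T.npy",T); w=read_camera("wrist"); cv2.imwrite("pics/w1.png",w)
s=read_camera("scene"); cv2.imwrite("pics/s1.png",s); print(T.round(3))
im=np.zeros((600,800,3),np.uint8); im[:384,:512]=w; im[384:,:288]=cv2.resize(s[60:204,220:412],(288,216),interpolation=2)
cv2.imwrite("pics/m1.png",im)
E
```

```text
[[ 0.842  0.539 -0.     0.398]
 [ 0.539 -0.842 -0.     0.198]
 [-0.    -0.    -1.     0.351]
 [ 0.     0.     0.     1.   ]]
```

View pics/m1.png

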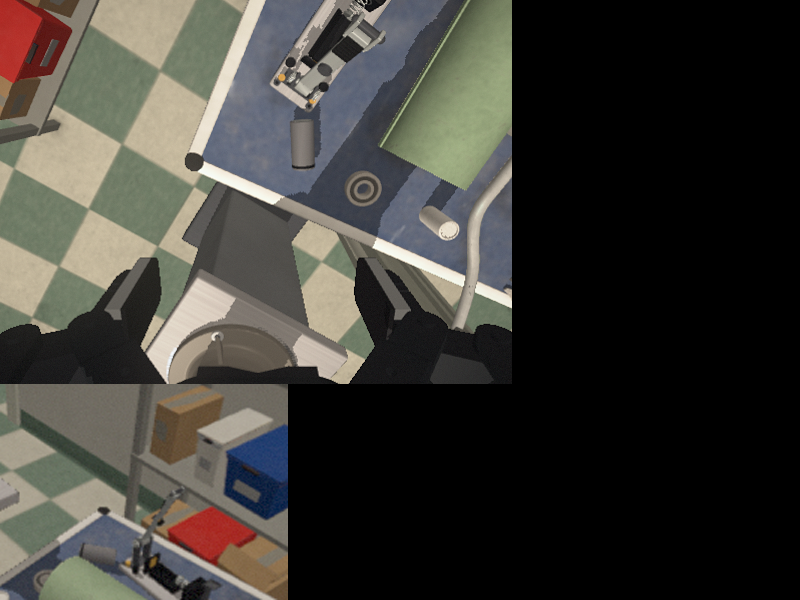

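The wrist picture shows the cell with its axis nearly vertical in the image, from (301,122) at the plain flat end to (302,166) at the black band. The holder is at upper right from (285,85) up to (370,0), with the hinge end nearest the cell. The bearing is at (363,188) and the pin at (438,222). I'll move the camera over the holder for a second view.

Scaled: 0.035 m is 0.7, 0.028 m is 0.56, 0.142 rad / 3.1416 = 0.0452.

Request:
pendant --offsets '[0.7,0.56,0,0,1,0.7,0.56,0,0,1,0.7,0.56,0,0,1,0.7,0.56,0,0,1,0,0,0,0.0452,1,0,0,0,0.0452,1,0,0,0,0.0452,1,0,0,0,0.0452,1,0,0,0,0,1,0,0,0,0,1]'

```text
t: 4.15
eef_pos: [0.5759, 0.1801, 0.3511]
tool_rot: [0.0, 1.0, 0.004, -0.0]
contact_force: [-0.4, -0.2, -0.6]
gripper_width: 0.999
grasp_force: 0.0
```

```bash
python3 - <<'E'
from h import *
T=tool(); np.save("w2T.npy",T); w=read_camera("wrist"); cv2.imwrite("pics/w2.png",w)
s=read_camera("scene"); cv2.imwrite("pics/s2.png",s); print(T.round(3))
im=np.zeros((600,800,3),np.uint8); im[:384,:512]=w; im[384:,:288]=cv2.resize(s[0:144,250:442],(288,216),interpolation=2)
W1=cv2.imread("pics/w1.png"); im[384:,300:600]=cv2.resize(W1[0:180,250:500],(300,216),interpolation=2)
cv2.imwrite("pics/m2.png",im)
E
```

```text
[[ 1.     0.009 -0.     0.576]
 [ 0.009 -1.    -0.     0.18 ]
 [-0.     0.    -1.     0.351]
 [ 0.     0.     0.     1.   ]]
```

View pics/m2.png

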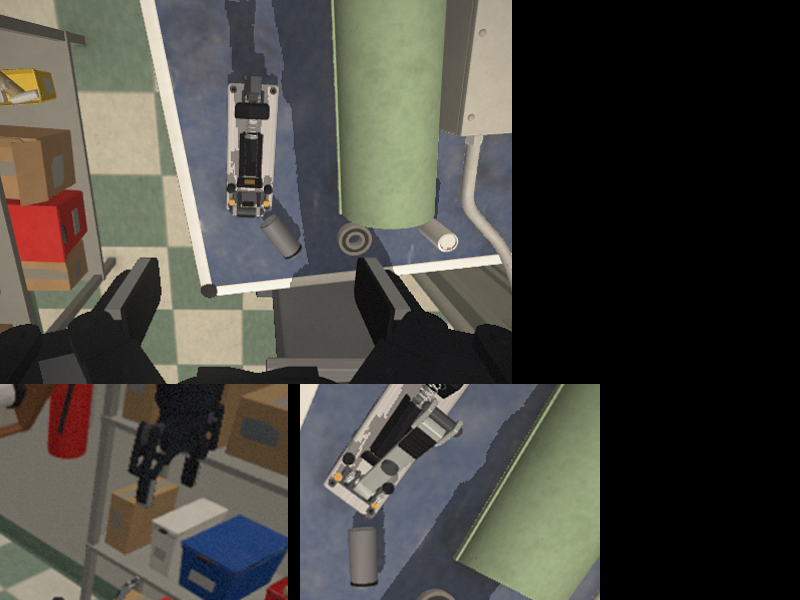

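In this wrist picture the holder lies almost vertically. Its base corners are about (229,82), (278,82), (272,216) and (228,216), with the spring block at (252,112). The cell runs from the flat end at (270,222) to the band at (292,252). The bearing is at (354,239). The scene crop shows only a compact black gripper, with no bulky camera.

```bash
cat > seg.py <<'E'
from h import *
def cell(name,T,roi):
    im=cv2.imread(name).astype(int); x0,y0,x1,y1=roi; c=im[y0:y1,x0:x1]
    m=((c[...,0]-c[...,2]<12)&(c.sum(2)<480)).astype(np.uint8)
    m=cv2.morphologyEx(m,cv2.MORPH_OPEN,np.ones((3,3)))
    n,l,st,ce=cv2.connectedComponentsWithStats(m); i=1+np.argmax(st[1:,4])
    p=np.argwhere(l==i)[:,::-1].astype(np.float32)+[x0,y0]
    return p.astype(np.float32),cv2.minAreaRect(p.astype(np.float32)),(l==i)
E
python3 - <<'E'
from seg import *
out=[]
for k,roi in (("w1",(280,112,325,175)),("w2",(255,212,305,262))):
    T=np.load(k+"T.npy");C=cam("wrist",T); p,r,m=cell(f"pics/{k}.png",T,roi)
    b=cv2.boxPoints(r); print(k,r)
    # long-axis midpoints of ends
    e=[b[(i+1)%4]-b[i] for i in range(4)]; i=int(np.argmin([np.linalg.norm(v) for v in e[:2]]))
    A=(b[i]+b[i+1])/2; B=(b[(i+2)%4]+b[(i+3)%4])/2
    print(A,B,plane(C,A,.0165).round(4),plane(C,B,.0165).round(4),"ctr",plane(C,r[0],.0165).round(4)); out.append((C,r[0]))
print(tri(*out))
im=cv2.imread("pics/w2.png").astype(int); c=im[70:222,215:290]
m=((c[...,0]-c[...,2]<14)&(c.max(2)>110)).astype(np.uint8)
for r in m[::3]: print(''.join('#' if v else '.' for v in r))
E
```

```text
w1 ((303.5, 144.5), (51.0, 27.0), 90.0)
[303.5 119. ] [303.5 170. ] [0.4568 0.1609 0.0165] [0.3974 0.1191 0.0165] ctr [0.4278 0.1405 0.0165]
w2 ((281.4522705078125, 236.62643432617188), (48.67115020751953, 22.290851593017578), 50.440330505371094)
[265.9534  217.86464] [296.95114 255.38823] [0.4582 0.1661 0.0165] [0.3947 0.1161 0.0165] ctr [0.4271 0.1415 0.0165]
(array([0.42812187, 0.14137538, 0.0190337 ]), [np.float64(0.4), np.float64(0.4)])
...........................................................................
...........................................................................
...........................................................................
...........................................................................
...........................................................................
#............################..................###############.............
.####.......###.......#######..................#########....####...........
............####......#####......................######......###...........
............###############...................
[... 2521 characters left out ...]
................
............#####...................................######.................
............#######................................######..................
..#........#########............................#########..................
##...#.....##..#######....#............###....###########..................
###........####...####...................####...#......##..................
.............#....####...................####..............................
.................#####...................####..#...........................
##......##.................................................................
####.......................................................................
```

```bash
python3 - <<'E'
from seg import *
T=np.load("w2T.npy");C=cam("wrist",T)
im=cv2.imread("pics/w2.png").astype(int); c=im[70:222,215:290]
m=((c[...,0]-c[...,2]<14)&(c.max(2)>110))
L=[];Rr=[]
for v in list(range(25,46))+list(range(52,110)):
    row=np.where(m[v,8:66])[0]+8
    if len(row)>5: L.append(plane(C,(215+row[0]-.5,70+v),.014)[:2]); Rr.append(plane(C,(215+row[-1]+.5,70+v),.014)[:2])
for n,P in (("L",np.array(L)),("R",np.array(Rr))):
    f=cv2.fitLine(P.astype(np.float32),cv2.DIST_HUBER,0,.001,.001).ravel(); s=f[1]/f[0]; print(n,"yaw",np.degrees(np.arctan(s)),"y at x=.563",f[3]+s*(.563-f[2]),"n",len(P))
for uv in ((253,85),(253,84),(249,213),(249,216)): print(uv,plane(C,uv,.014).round(4))
# spring plate/block top edges (z .06): black block rows
for uv in ((236,103),(270,103),(236,119),(270,119)): print("block",uv,plane(C,uv,.06).round(4))
# far silhouettes of w1 holder corner near hinge
C1=cam("wrist",np.load("w1T.npy")); 
for uv in ((272,81),(308,106)): print("w1",plane(C1,uv,.014).round(4))
im=cv2.imread("pics/w2.png")[75:225,205:305]; cv2.imwrite("pics/c2.png",cv2.resize(im,(400,600),interpolation=2))
im=cv2.imread("pics/c2.png"); w1=cv2.resize(cv2.imread("pics/w1.png")[0:180,260:380],(400,600),interpolation=2)
cv2.imwrite("pics/c2.png",np.hstack([im,w1]))
E
```

```text
L yaw -2.6171858 y at x=.563 0.22467776 n 79
R yaw -1.9616929 y at x=.563 0.15470801 n 79
(253, 85) [0.6503 0.1868 0.014 ]
(253, 84) [0.6516 0.1868 0.014 ]
(249, 213) [0.4649 0.1919 0.014 ]
(249, 216) [0.46   0.1919 0.014 ]
block (236, 103) [0.6294 0.2072 0.06  ]
block (270, 103) [0.6298 0.1651 0.06  ]
block (236, 119) [0.61   0.2074 0.06  ]
block (270, 119) [0.6103 0.1646 0.06  ]
w1 [0.475  0.2249 0.014 ]
w1 [0.4745 0.1653 0.014 ]
```

View pics/c2.png

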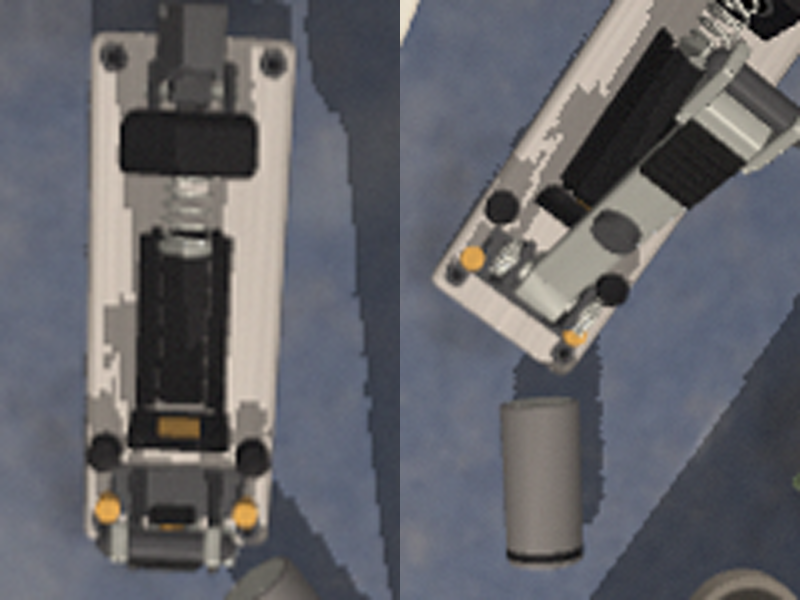

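The left crop shows the holder: spring block at (188,143), plate at (185,245), V cradle centred on column 184, and wall with gold contact at (180,428). The right crop shows the raised arm, and the cell with its flat end at (540,403) and band at (544,555).

```bash
python3 - <<'E'
from seg import *
for k,roi in (("w1",(280,112,325,175)),("w2",(262,216,305,262))):
    T=np.load(k+"T.npy");C=cam("wrist",T); p,r,m=cell(f"pics/{k}.png",T,roi)
    P=np.array([plane(C,q,.0165)[:2] for q in p]); c=P.mean(0)
    d=np.array([-.82,-.57])
    for _ in range(20):
        n=np.array([-d[1],d[0]]); s=(P-c)@d; t=(P-c)@n
        bins=np.arange(-.022,.022,.002); mids=[(b,(t[(s>b)&(s<b+.002)].min()+t[(s>b)&(s<b+.002)].max())/2) for b in bins]
        a=np.polyfit(*zip(*mids),1); d=d+a[0]*n; d/=np.linalg.norm(d); c=c+a[1]*n
    s=(P-c)@d; print(k,"axis",np.degrees(np.arctan2(-d[1],-d[0])),"c",c+d*(s.min()+s.max())/2,"len",np.ptp(s),"ends",c+d*s.min(),c+d*s.max())
C=cam("wrist",np.load("w2T.npy")); f=lambda u,v:(205+u/4-.4,75+v/4-.4)
for n,a,z in(("wall inner L",(136,410),.048),("wall inner R",(228,410),.048),("gold",(180,428),.0425),("cradle mid top",(184,240),.035),("cradle mid bot",(184,400),.035),("pawl L",(158,20),.087),("pawl R",(226,20),.087)): print(n,plane(C,f(*a),z).round(4))
S=cam("scene");D=cam("side")
E
```

```text
w1 axis 35.17063507990558 c [0.42647655 0.14103384] len 0.07348873750994306 ends [0.45651287 0.16219909] [0.39644022 0.11986859]
w2 axis 36.808816275193706 c [0.42602781 0.1413615 ] len 0.08153081322373296 ends [0.45866619 0.16578596] [0.39338942 0.11693703]
wall inner L [0.5309 0.2054 0.048 ]
wall inner R [0.5312 0.174  0.048 ]
gold [0.523  0.1905 0.0425]
cradle mid top [0.5868 0.1894 0.035 ]
cradle mid bot [0.531  0.1893 0.035 ]
pawl L [0.6569 0.196  0.087 ]
pawl R [0.6571 0.1767 0.087 ]
```

Scaled: 0.05 m is 1, -0.0353 m is -0.706, -0.122 rad / 3.1416 = -0.0388.

Request:
pendant --offsets '[-0.706,0.16,0,0,1,-0.706,0.16,0,0,1,-0.706,0.16,0,0,1,-0.706,0.16,0,0,1,0,0,0,-0.0388,1,0,0,0,-0.0388,1,0,0,0,-0.0388,1,0,0,0,-0.0388,1,0,0,0,-0.0388,1,0,0,1,0,1,0,0,1,0,1,0,0,1,0,1,0,0,0,0,1,0,0,0,0,1]'

```text
t: 5.65
eef_pos: [0.4351, 0.1473, 0.2021]
tool_rot: [0.0, 0.953, 0.302, -0.0]
contact_force: [-0.8, -0.1, 1.0]
gripper_width: 0.995
grasp_force: 0.0
```

```bash
python3 - <<'E'
from seg import *
T=tool(); np.save("w3T.npy",T); w=read_camera("wrist"); cv2.imwrite("pics/w3.png",w); print(T.round(3))
C=cam("wrist",T); q=proj(C,[.427,.141,.0165]); print(q, proj(C,[.455,.161,.0165]),proj(C,[.399,.121,.0165]))
d=read_camera("side")
im=np.zeros((600,800,3),np.uint8); im[:384,:512]=w; im[384:,:324]=cv2.resize(d[40:184,120:336],(324,216),interpolation=2); cv2.imwrite("pics/m3.png",im)
E
```

```text
[[ 0.817  0.576 -0.001  0.435]
 [ 0.576 -0.817 -0.001  0.147]
 [-0.001  0.    -1.     0.202]
 [ 0.     0.     0.     1.   ]]
[258.29558829 175.7479417 ] [258.11979878 141.52083733] [258.46058298 207.85616823]
```

View pics/m3.png

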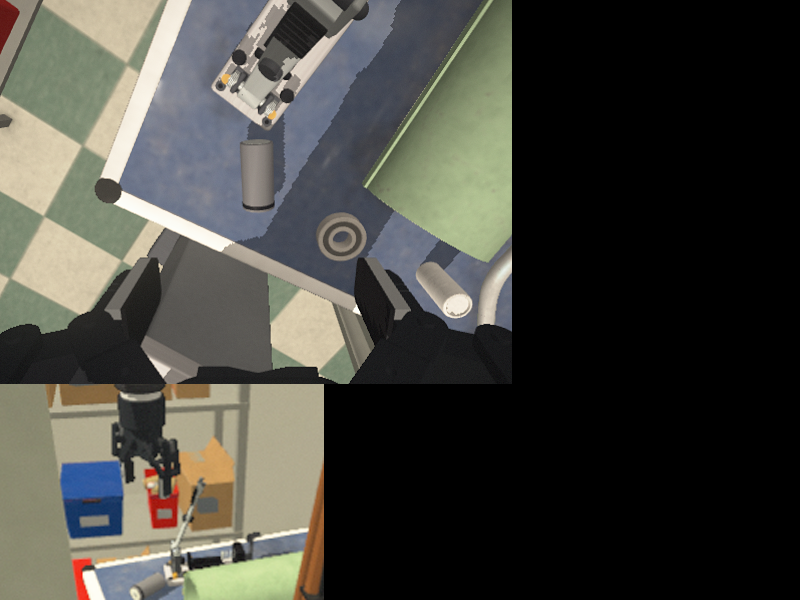

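The cell is centred at about (257,176) between the fingers, matching the prediction. In the side view the gripper is a slim column. I'll descend, grip, and drag the cell 14 mm away from the holder to give room for a regrip nearer the flat end.

Scaled: 0.05 m is 1, 0.03 m is 0.6.

Request:
pendant --offsets '[0,0,1,0,1,0,0,1,0,1,0,0,1,0,1,0,0,0.6,0,1,0,0,0.36,0,1,0,0,0,0,1,0,0,0,0,0.3,0,0,0,0,0.3,0,0,0,0,0.3,0,0,0,0,0.2,0,0,0,0,0.2,0,0,0,0,0.2]' --clamp_n 25

```text
t: 6.95
eef_pos: [0.4358, 0.1481, 0.0046]
tool_rot: [-0.0, 0.953, 0.302, 0.001]
contact_force: [-1.5, -0.3, 10.0]
gripper_width: 0.379
grasp_force: 23.6
```

Request:
pendant --offsets '[-0.1,0,0,0,0.2,-0.1,0,0,0,0.2,-0.08,0,0,0,0.2,0,0,0,0,0.2]'

```text
t: 7.35
eef_pos: [0.4256, 0.1405, 0.0046]
tool_rot: [-0.0, 0.953, 0.302, 0.003]
contact_force: [1.5, 1.1, 8.2]
gripper_width: 0.374
grasp_force: 24.6
```

Scaled: 0.01 m is 0.2, -0.001 m is -0.02.

Request:
pendant --offsets '[0,0,0,0,0.6,0,0,-0.02,0,0.6,0,0,-0.02,0,0.6,0.2,0,0,0,0.6,0.2,0,0,0,0.6,0,0,0,0,0.6]'

```text
t: 7.95
eef_pos: [0.4419, 0.1525, 0.0055]
tool_rot: [-0.0, 0.953, 0.302, 0.001]
contact_force: [0.3, 0.5, 0.6]
gripper_width: 0.595
grasp_force: 0.0
```

```bash
python3 - <<'E'
from seg import *
T=tool(); np.save("w4T.npy",T); w=read_camera("wrist"); cv2.imwrite("pics/w4.png",w); print(T.round(4))
C=cam("wrist",T)
for a in (-.031,0,.031): print(a,proj(C,(T@[-.030-a,0,-.012,1])[:3]))
d=read_camera("side")
im=np.zeros((600,800,3),np.uint8); im[:384,:512]=w; im[384:,:324]=cv2.resize(d[40:184,120:336],(324,216),interpolation=2); cv2.imwrite("pics/m4.png",im)
E
```

```text
[[ 8.174e-01  5.761e-01  2.200e-03  4.419e-01]
 [ 5.761e-01 -8.174e-01  1.000e-03  1.525e-01]
 [ 2.400e-03  5.000e-04 -1.000e+00  5.500e-03]
 [ 0.000e+00  0.000e+00  0.000e+00  1.000e+00]]
-0.031 [258.65991562 271.11996232]
0 [258.53617337 329.38754779]
0.031 [258.42689746 380.99477113]
```

View pics/m4.png

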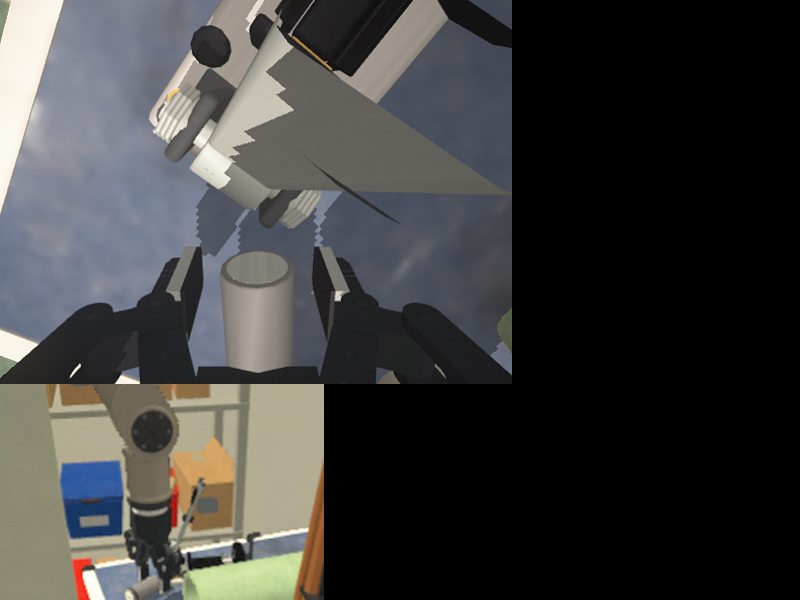

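The cell did not roll: its flat face is at (257,268), centred between the pads. I'll grip firmly, lift, and fly over the holder to re-measure it.

Units first: shifts go in shares of 50 mm and turns go in shares of pi rad. So -0.045 m is -0.9, -0.02 m is -0.4.

Request:
pendant --offsets '[0.02,0,0,0,0.3,0,0,0,0,0.3,0,0,0,0,0.2,0,0,0,0,0.2,0,0,0,0,0.2,0,0,-0.4,0,0.2,0,0,-0.9,0,0.2,0,0,-0.9,0,0.2,0,0,-0.9,0,0.2,0,0,-0.9,0,0.2,0,0,-0.9,0,0.2,0,0,-0.9,0,0.2,0,0,0,0,0.2]' --clamp_n 80

```text
t: 9.35
eef_pos: [0.4433, 0.1524, 0.3007]
tool_rot: [-0.002, 0.953, 0.301, 0.005]
contact_force: [0.0, -0.0, -0.9]
gripper_width: 0.352
grasp_force: 79.6
```

Request:
pendant --offsets '[0.52,0.192,0,0,0.2,0.52,0.192,0,0,0.2,0.52,0.192,0,0,0.2,0.52,0.192,0,0,0.2,0.52,0.192,0,0,0.2,0,0,0,0.0411,0.2,0,0,0,0.0411,0.2,0,0,0,0.0411,0.2,0,0,0,0.0411,0.2,0,0,0,0.0411,0.2,0,0,0,0,0.2,0,0,0,0,0.2]'

```text
t: 10.55
eef_pos: [0.574, 0.1868, 0.2942]
tool_rot: [0.0, 1.0, -0.014, -0.001]
contact_force: [-0.0, 0.5, -1.0]
gripper_width: 0.355
grasp_force: 79.9
```

```bash
python3 - <<'E'
from seg import *
T=tool(); np.save("w5T.npy",T); w=read_camera("wrist"); cv2.imwrite("pics/w5.png",w); print(T.round(4))
im=np.hstack([cv2.resize(w[40:280,160:330],(425,600),interpolation=2),cv2.resize(w[200:384,200:320],(375,575),interpolation=2)[:600] if 0 else np.zeros((600,375,3),np.uint8)])
im[:575,425:]=cv2.resize(w[200:384,200:320],(375,575),interpolation=2); cv2.imwrite("pics/m5.png",im)
E
```

```text
[[ 9.996e-01 -2.890e-02 -1.500e-03  5.740e-01]
 [-2.890e-02 -9.996e-01 -9.000e-04  1.868e-01]
 [-1.500e-03  9.000e-04 -1.000e+00  2.942e-01]
 [ 0.000e+00  0.000e+00  0.000e+00  1.000e+00]]
```

View pics/m5.png

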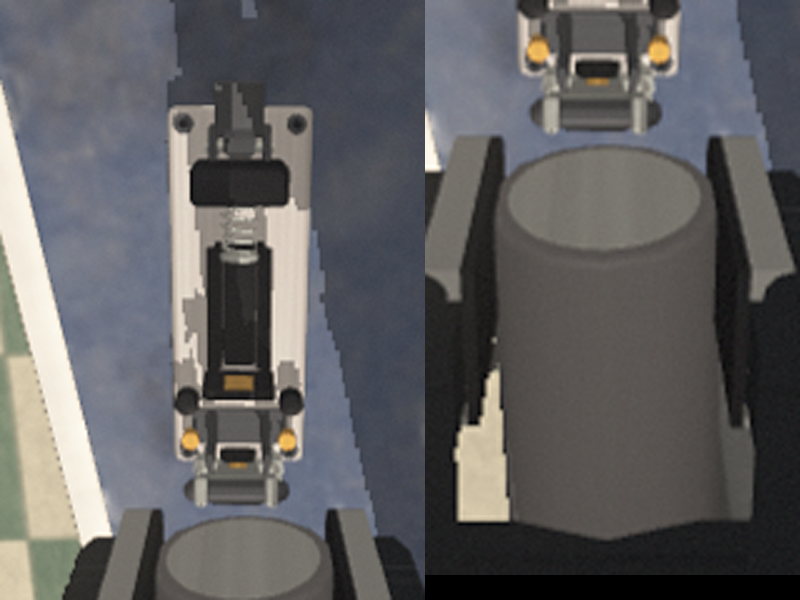

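The holder now lies straight in the picture: in the left crop the block spans (190–289, 160–205), the wall is at rows 372–398, and the cradle spans columns 206–272. The cell's flat face is centred in the grip at about right-crop (180,200).

```bash
python3 - <<'E'
from seg import *
T=np.load("w5T.npy");C=cam("wrist",T); Ti=np.linalg.inv(T)
f=lambda u,v:(160+u/2.5-.3,40+v/2.5-.3)
for n,a,z in(("base far L",(170,107),.014),("base far R",(312,107),.014),("base near L",(175,445),.014),("base near R",(304,445),.014),("base near edge",(240,462),.014),("block fL",(190,160),.06),("block nR",(289,205),.06),("wall iL",(206,374),.048),("wall iR",(272,374),.048),("wall outer",(239,400),.048),("cradleL",(206,250),.0425),("cradleR",(272,250),.0425),("plate",(239,258),.0515),("pin bar mid",(237,490),.204)):
    p=plane(C,f(*a),z); print(n,p.round(4),"tool",(Ti@np.append(p,1))[:2].round(4))
for z in (-.012,-.011): # flat face centre in tool
    o,d=ray(C,(257.6-.3,263.7)); o=Ti[:3,:3]@o+Ti[:3,3]; d=Ti[:3,:3]@d; print("flat ctr tool",(o+d*(z-o[2])/d[2]).round(4))
# triangulate arm pin bar between w3? and block/hinge screws w2-w5
C2=cam("wrist",np.load("w2T.npy")); g=lambda u,v:(205+u/4-.4,75+v/4-.4)
for n,a,b in(("block fL",(190,160),(120,112)),("block nR",(289,205),(257,178)),("wall gold",(239,382),(180,428)),("pinbar",(237,490),(166,545)),("bracket L ball",(186,402),(104,452)),("bracket R ball",(291,402),(254,456))): print(n,tri((C,f(*a)),(C2,g(*b))))
E
```

```text
base far L [0.6525 0.2197 0.014 ] tool [ 0.0779 -0.0354]
base far R [0.6506 0.1524 0.014 ] tool [0.078  0.0319]
base near L [0.4796 0.2267 0.014 ] tool [-0.095  -0.0373]
base near R [0.4777 0.1572 0.014 ] tool [-0.095   0.0321]
base near edge [0.4687 0.192  0.014 ] tool [-0.105  -0.0024]
block fL [0.6308 0.2085 0.06  ] tool [ 0.0565 -0.0235]
block nR [0.6105 0.1661 0.06  ] tool [0.0375 0.0194]
wall iL [0.5301 0.2064 0.048 ] tool [-0.044  -0.0185]
wall iR [0.5292 0.1746 0.048 ] tool [-0.044   0.0133]
wall outer [0.5164 0.1909 0.048 ] tool [-0.0573 -0.0026]
cradleL [0.5889 0.2041 0.0425] tool [ 0.0148 -0.0179]
cradleR [0.5881 0.1734 0.0425] tool [0.0148 0.0128]
plate [0.5863 0.1888 0.0515] tool [ 0.0127 -0.0025]
pin bar mid [0.5429 0.19   0.204 ] tool [-0.031  -0.0023]
flat ctr tool [ 0.0044 -0.0002 -0.012 ]
flat ctr tool [ 0.0038 -0.0002 -0.011 ]
block fL (array([ 0.61775142,  0.22179553, -0.14612817]), [np.float64(0.4), np.float64(0.4)])
block nR (array([0.60903325, 0.1656026 , 0.04809026]), [np.float64(0.1), np.float64(0.1)])
wall gold (array([0.51643565, 0.19099443, 0.02020812]), [np.float64(0.1), np.float64(0.1)])
pinbar (array([0.54164936, 0.1901489 , 0.20137159]), [np.float64(0.1), np.float64(0.1)])
bracket L ball (array([0.5134021 , 0.21722904, 0.04040713]), [np.float64(0.1), np.float64(0.1)])
bracket R ball (array([0.51395319, 0.16513971, 0.04569795]), [np.float64(0.4), np.float64(0.4)])
```

Scaled: 0.04 m is 0.8, 0.023 m is 0.46.

Request:
pendant --offsets '[0.46,-0.02,0,0,0.2,0.46,-0.026,0,0,0.2,0,0,0.8,0,0.2,0,0,0.8,0,0.2,0,0,0.8,0,0.2,0,0,0.8,0,0.2,0,0,0.8,0,0.2,0,0,0.18,0,0.2,-0.24,0,0,0,0.2,-0.24,0,0,0,0.2,-0.2,0,0,0,0.2,0,0,0,0,0.2,0,0,0,0,0.2]'

```text
t: 11.9
eef_pos: [0.5871, 0.1896, 0.0877]
tool_rot: [-0.001, 1.0, -0.016, 0.001]
contact_force: [-0.8, -0.5, -0.9]
gripper_width: 0.354
grasp_force: 79.8
```

```bash
python3 - <<'E'
from seg import *
T=tool(); print(T.round(4)); S=cam("side"); d=read_camera("side"); s=read_camera("scene"); w=read_camera("wrist")
print(proj(S,T[:3,3]),proj(cam("scene"),T[:3,3]))
cv2.imwrite("pics/d6.png",d);cv2.imwrite("pics/s6.png",s)
im=np.zeros((600,800,3),np.uint8); im[:480,:400]=cv2.resize(d[65:185,220:320],(400,480),interpolation=2); im[:480,400:]=cv2.resize(s[90:210,280:380],(400,480),interpolation=2); cv2.imwrite("pics/m6.png",im)
E
```

```text
[[ 0.9995 -0.0315  0.002   0.5871]
 [-0.0315 -0.9995  0.0015  0.1896]
 [ 0.002  -0.0015 -1.      0.0877]
 [ 0.      0.      0.      1.    ]]
[268.30645291 141.00267782] [342.64707592 176.72353763]
```

View pics/m6.png

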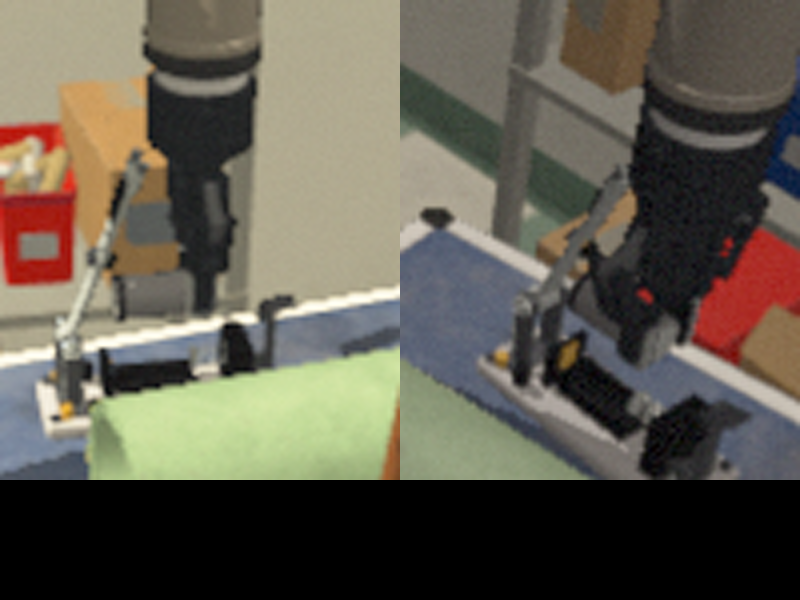

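The side crop shows the gripper body's left edge (150) already next to the arm tip (145,160). With the present grip there is no room for the flat end to get in front of the plate. I'll set the cell down on the clear bench beyond the pawl and regrip about 6 mm further toward the flat end.

Scaled: 0.043 m is 0.86, -0.03 m is -0.6.

Request:
pendant --offsets '[0.2,0,-0.6,0,0.2,0.86,0,-0.2,0,0.2,0.86,0,0,0,0.2,0.86,0,0,0,0.2,0.86,0,0,0,0.2,0,0,0.8,0,0.2,0,0,0.8,0,0.2,0,0,0.6,0,0.2,0,0,0,0,0.2,0,0,0.1,0,0.2,0,0,0.06,0,0.2,0,0,0,0,0.2]'

```text
t: 13.25
eef_pos: [0.7697, 0.1833, 0.0101]
tool_rot: [-0.0, 1.0, -0.016, 0.001]
contact_force: [-0.5, -0.4, -2.1]
gripper_width: 0.356
grasp_force: 79.7
```

```bash
python3 - <<'E'
from h import *
T=tool(); print(T.round(4)); cv2.imwrite("pics/w7.png",read_camera("wrist"))
E
```

```text
[[ 9.995e-01 -3.210e-02  2.500e-03  7.697e-01]
 [-3.210e-02 -9.995e-01  6.000e-04  1.833e-01]
 [ 2.500e-03 -7.000e-04 -1.000e+00  1.010e-02]
 [ 0.000e+00  0.000e+00  0.000e+00  1.000e+00]]
```

Scaled: 0.003 m is 0.06, 0.0015 m is 0.03.

Request:
pendant --offsets '[0,0,0.06,0,0.2,0,0,0.03,0,0.2,0,0,0,0,0.2]'

```text
t: 13.6
eef_pos: [0.7694, 0.1833, 0.0057]
tool_rot: [-0.0, 1.0, -0.016, 0.001]
contact_force: [-1.8, 0.9, 5.7]
gripper_width: 0.355
grasp_force: 80.8
```

Request:
pendant --offsets '[0,0,0,0,0.45,0,0,0,0,0.6,0,0,0,0,0.6,0.11,0,0,0,0.6,0,0,0,0,0.6,0,0,0,0,0.6]'

```text
t: 14.2
eef_pos: [0.7743, 0.1827, 0.0037]
tool_rot: [0.0, 1.0, -0.016, 0.0]
contact_force: [0.2, 0.4, -1.1]
gripper_width: 0.6
grasp_force: 0.0
```

```bash
python3 - <<'E'
from h import *
T=tool(); Ti=np.linalg.inv(T); print(T[:3,3].round(4)); w=read_camera("wrist"); cv2.imwrite("pics/w8.png",w); C=cam("wrist",T)
for k in (60,):
  g=cv2.cvtColor(w,cv2.COLOR_BGR2GRAY)[240:300,210:310]; cv2.imwrite("pics/w8c.png",cv2.resize(g,(800,480),interpolation=2))
E
```

```text
[0.7743 0.1827 0.0037]
```

View pics/w8c.png

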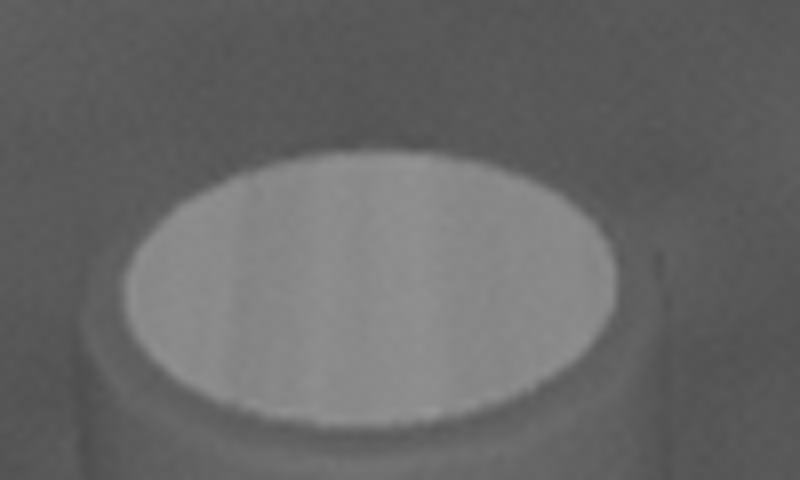

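That was one picture past the viewing limit, so from here I'll work from numbers only. The flat face is centred at crop (371,288), which is image (256.4,276).

```bash
python3 - <<'E'
from h import *
T=tool(); Ti=np.linalg.inv(T); C=cam("wrist",T)
p=plane(C,(256,275.6),.0165); print((Ti@np.append(p,1)).round(4))
E
```

```text
[-1.00e-03 -7.00e-04 -1.29e-02  1.00e+00]
```

Request:
pendant --offsets '[0,0,-0.02,0,0.4,0,0,0,0,0.3,0,0,0,0,0.2,0,0,0,0,0.2,0,0,0,0,0.2,0,0,-0.4,0,0.2,0,0,0,0,0.2,0,0,0,0,0.2]' --clamp_n 110

```text
t: 15.05
eef_pos: [0.7746, 0.1831, 0.0257]
tool_rot: [-0.0, 1.0, -0.016, 0.001]
contact_force: [0.3, -1.1, -1.4]
gripper_width: 0.34
grasp_force: 108.7
```

```bash
python3 - <<'E'
from h import *
T=tool(); w=read_camera("wrist"); cv2.imwrite("pics/w9.png",w); print(T.round(4))
g=cv2.cvtColor(w,cv2.COLOR_BGR2GRAY)[235:310,205:310]
m=cv2.inRange(g,115,255); n,l,st,ce=cv2.connectedComponentsWithStats(m); i=1+np.argmax(st[1:,4]); print(st[i],ce[i]+[205,235])
g=cv2.cvtColor(cv2.imread("pics/w8.png"),cv2.COLOR_BGR2GRAY)[235:310,205:310]
m=cv2.inRange(g,115,255); n,l,st,ce=cv2.connectedComponentsWithStats(m); i=1+np.argmax(st[1:,4]); print(st[i],ce[i]+[205,235])
E
```

```text
[[ 9.995e-01 -3.200e-02  1.600e-03  7.746e-01]
 [-3.210e-02 -9.995e-01  5.000e-04  1.831e-01]
 [ 1.600e-03 -5.000e-04 -1.000e+00  2.570e-02]
 [ 0.000e+00  0.000e+00  0.000e+00  1.000e+00]]
[  22   21   61   34 1632] [257.04656863 272.75551471]
[  20   24   62   35 1661] [255.90668272 275.66706803]
```

Scaled: -0.05 m is -1, -0.045 m is -0.9.

Request:
pendant --offsets '[0,0,-1,0,0.2,0,0,-1,0,0.2,-0.9,0.02,0,0,0.2,-0.9,0,0,0,0.2,-0.9,0,0,0,0.2,-0.9,0,0,0,0.2,0,0,0.8,0,0.2,0,0,0,0,0.2,0,0,0,0,0.2]'

```text
t: 16.0
eef_pos: [0.5936, 0.1876, 0.0844]
tool_rot: [0.0, 1.0, -0.016, -0.001]
contact_force: [0.4, 0.7, -0.7]
gripper_width: 0.338
grasp_force: 110.4
```

Request:
pendant --offsets '[-0.1,0,0,0,0.2,-0.06,0,0,0,0.2,0,0,0,0,0.2,0,0,0,0,0.2]'

```text
t: 16.4
eef_pos: [0.5865, 0.188, 0.0853]
tool_rot: [-0.0, 1.0, -0.016, 0.0]
contact_force: [-0.3, -0.1, -1.9]
gripper_width: 0.338
grasp_force: 110.4
```

Scaled: 0.01 m is 0.2, -0.002 m is -0.04.

Request:
pendant --offsets '[-0.04,0,0,0,0.2,0,0,0.2,0,0.2,0,0,0.2,0,0.2,0,0,0,0,0.2]'

```text
t: 16.8
eef_pos: [0.5837, 0.1877, 0.063]
tool_rot: [0.001, 1.0, -0.016, -0.001]
contact_force: [3.0, -0.6, -3.1]
gripper_width: 0.339
grasp_force: 110.4
```

Request:
pendant --offsets '[0,0,0.12,0,0.2,0,0,0,0,0.2]'

```text
t: 17.0
eef_pos: [0.5839, 0.1878, 0.0579]
tool_rot: [0.0, 1.0, -0.016, -0.0]
contact_force: [3.0, -0.2, -3.4]
gripper_width: 0.342
grasp_force: 110.4
```

Request:
pendant --offsets '[0,0,0.08,0,0.2,0,0,0,0,0.2,0,0,0,0,0.2]'

```text
t: 17.3
eef_pos: [0.584, 0.1881, 0.0547]
tool_rot: [0.0, 1.0, -0.016, -0.0]
contact_force: [1.7, -0.2, -2.9]
gripper_width: 0.34
grasp_force: 110.9
```

Scaled: 0.0025 m is 0.05.

Request:
pendant --offsets '[0,0,0.05,0,0.2,0,0,0,0,0.2]'

```text
t: 17.5
eef_pos: [0.5843, 0.1881, 0.0525]
tool_rot: [-0.0, 1.0, -0.016, 0.0]
contact_force: [0.6, 0.2, -0.6]
gripper_width: 0.343
grasp_force: 111.3
```

Request:
pendant --offsets '[0.04,0,0,0,0.2,0.04,0,0,0,0.2,0,0,0,0,0.2]'

```text
t: 17.8
eef_pos: [0.5872, 0.1879, 0.052]
tool_rot: [0.0, 1.0, -0.016, -0.001]
contact_force: [-4.2, 0.4, 1.3]
gripper_width: 0.34
grasp_force: 111.3
```

Scaled: 0.002 m is 0.04, 0.001 m is 0.02.

Request:
pendant --offsets '[0.04,0,0,0,0.2,0.04,0,0.02,0,0.2,0,0,0,0,0.2]'

```text
t: 18.1
eef_pos: [0.5917, 0.1878, 0.0509]
tool_rot: [0.0, 1.0, -0.016, -0.001]
contact_force: [-4.8, -0.0, 1.0]
gripper_width: 0.34
grasp_force: 110.6
```

Request:
pendant --offsets '[0.04,0,0.02,0,0.2,0.04,0,0.04,0,0.2,0,0,0,0,0.2]'

```text
t: 18.4
eef_pos: [0.5951, 0.1876, 0.0477]
tool_rot: [0.0, 1.0, -0.016, -0.001]
contact_force: [-7.6, 0.0, 1.1]
gripper_width: 0.342
grasp_force: 110.6
```

Scaled: 0.003 m is 0.06, 0.002 m is 0.04.

Request:
pendant --offsets '[0.04,0,0.04,0,0.2,0.01,0,0.06,0,0.2,0,0,0.06,0,0.2,0,0,0,0,0.2]'

```text
t: 18.8
eef_pos: [0.5967, 0.1875, 0.0392]
tool_rot: [0.0, 1.0, -0.016, -0.002]
contact_force: [-6.7, -0.4, -2.3]
gripper_width: 0.34
grasp_force: 110.5
```

Request:
pendant --offsets '[0,0,0.06,0,0.2,0,0,0.06,0,0.2,0,0,0,0,0.2]'

```text
t: 19.1
eef_pos: [0.5968, 0.1877, 0.0333]
tool_rot: [0.0, 1.0, -0.016, -0.002]
contact_force: [-6.5, 0.4, -1.9]
gripper_width: 0.339
grasp_force: 110.5
```

Scaled: 0.0015 m is 0.03, 0.001 m is 0.02.

Request:
pendant --offsets '[0,0,0.03,0,0.2,0,0,0.02,0,0.2,0,0,0,0,0.2]'

```text
t: 19.4
eef_pos: [0.5972, 0.1879, 0.0316]
tool_rot: [-0.0, 1.0, -0.016, -0.002]
contact_force: [-8.0, 0.6, 3.9]
gripper_width: 0.339
grasp_force: 111.3
```

Request:
pendant --offsets '[0,0,0.02,0,0.2,0,0,0.02,0,0.2,0,0,0,0,0.2]'

```text
t: 19.7
eef_pos: [0.5975, 0.1884, 0.031]
tool_rot: [-0.001, 1.0, -0.016, -0.001]
contact_force: [-11.1, 1.2, 15.4]
gripper_width: 0.339
grasp_force: 112.3
```

Scaled: -0.001 m is -0.02.

Request:
pendant --offsets '[-0.02,0,-0.02,0,0.2,-0.02,0,0,0,0.2,0,0,0,0,0.2]'

```text
t: 20.0
eef_pos: [0.597, 0.1884, 0.0313]
tool_rot: [-0.001, 1.0, -0.016, 0.0]
contact_force: [-3.9, 1.2, 4.7]
gripper_width: 0.338
grasp_force: 111.2
```

Request:
pendant --offsets '[0,0,0,0,0.38,0,0,0,0,0.42,0,0,0,0,0.5,0,0,0,0,0.55,0,0,0,0,0.55]' --clamp_n 20

```text
t: 20.5
eef_pos: [0.5972, 0.1873, 0.0309]
tool_rot: [0.0, 1.0, -0.016, 0.001]
contact_force: [1.1, -0.4, 0.4]
gripper_width: 0.547
grasp_force: 0.0
```

```bash
python3 - <<'E'
from h import *
T=tool(); np.save("w10T.npy",T); cv2.imwrite("pics/w10.png",read_camera("wrist")); cv2.imwrite("pics/s10.png",read_camera("scene")); cv2.imwrite("pics/d10.png",read_camera("side"))
E
```

```text
(no output)
```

Scaled: -0.05 m is -1, -0.043 m is -0.86.

Request:
pendant --offsets '[0,0,-0.4,0,0.55,0,0,-0.86,0,0.55,0,0,-1,0,0.55,0,0,-1,0,0.55,0,0,-1,0,0.55,0,0,-1,0,0.55,-0.46,0,0,0,0.55,0,0,0,0,0.3,0,0,0,0,0.1,0,0,0,0,0]'

```text
t: 21.65
eef_pos: [0.5735, 0.1884, 0.2927]
tool_rot: [0.0, 1.0, -0.016, -0.001]
contact_force: [-1.1, 0.3, 0.0]
gripper_width: 0.046
grasp_force: 0.0
```

```bash
python3 - <<'E'
from h import *
T=tool(); np.save("w11T.npy",T); w=read_camera("wrist"); cv2.imwrite("pics/w11.png",w); print(T[:3].round(4))
C=cam("wrist",T)
c0=np.array([.5603,.1895]);e=np.array([-.9995,.032]) # holder +x in world
for n,x,z in(("flat",-34,.0425),("ctr",0,.0425),("bodyend",34,.0425),("wallin",36,.048),("wallout",43,.048),("block",-52,.06)): print(n,proj(C,[*(c0+e*x/1e3),z]).round(1))
g=cv2.cvtColor(w,cv2.COLOR_BGR2GRAY)
for r in range(100,210,2): print(r,' '.join(f"{v//4:2d}" for v in g[r,232:282:2]))
E
```

```text
[[ 9.995e-01 -3.210e-02 -1.300e-03  5.735e-01]
 [-3.210e-02 -9.995e-01 -9.000e-04  1.884e-01]
 [-1.300e-03  1.000e-03 -1.000e+00  2.927e-01]]
flat [256.7 134.5]
ctr [256.7 163.3]
bodyend [256.7 190.6]
wallin [256.7 193.6]
wallout [256.7 199. ]
block [256.7 120.4]
100 50 52 33 34 35 34 21 14 22 25 25 25 25 25 25 25 28 11 13 30 33 33 32 33 33
102 51 52 33 34 35 35 26 14 29 36 29 19 20 19 20 33 36 14 14 36 34 34 32 34 33
104 50 52 33 32 10  7  6  8  5  6  6  7  6  6  6  6  6  7  8  5  5 18 33 34 33
106 51 52 46  7  7  8  8  8  8  8  7  7  8  7  7  8  7  7  7  7  7  7 23 34 33
108 50 52 47  7  9  9  8  8  9  8  9 10 10  9 10 10 10  9 11 10  8  8 11 34 34
110 51 52 48  8 10  9  8  9  8  9  9 10 10 10 11 10 10 10 11 10  9  8 10 34 32
112 51 52 48  8  9  8  9  8  8  8  9 10 10 10 11 10 11 10  9  9  7  8 10 34 33
114 51 52 48  7  9  9  9  8  8  9  9 11 10 10 10 10 10 10 10 10 10  8 10 35 32
116 51 52 48  8  9  9  9  8  8  8  9 11 11 11 10 10 11
[... 2958 characters left out ...]
35 33 39 25 14  8  8  8  9  9 11 11  9 10  8  8  9 16 34 33 33 32 38
194 32 30 27 31 36 19 11 20 19 15 12  9 10  9 12 14 26 26 19 12 34 34 25 28 37
196 22  7  9  9 29 13  9 10 12 16 18 19 19 19 17 19 18 11  8  7 47 14  6  6 18
198  6 11 11  9 15 15  8 10  8  8  7  7  7  8  7 12  7  8  8  5 52  7  9  9  7
200 10 11 11 10 20 43 29 34 46 47 47 46 48 45 46 41 28 29 28 34 47  9 11 10  9
202 10 11 12 12 20 41 34 34 34 34 34 33 34 43 43 39 34 34 33 34 32  9 11 12 11
204 20 12 15 15 20 20 14 14 20 20 20 20 20 20 20 20 14 13 14 20 20 11 13 13 14
206 46 28 28 20 21 20 15 13 18 22 22 22 22 22 21 22 14 13 13 22 22 17 29 34 47
208 47 33 35 17 22 21 15 14 18 22 22 22 22 22 22 22 21 13 13 22 20 13 33 53 51
```

The cell spans rows 136–192 between plate and wall, centred at column 256.5 against 256.7 predicted, with the band just inside the wall. It is home. Next I'll bring the closed fingers behind the raised arm.

Request:
pendant --offsets '[-0.68,-0.008,0,0,0,-0.68,-0.006,0,0,0,0,0,0.9,0,0,0,0,0.9,0,0,0,0,0.36,0,0,0,0,0,0,0,0.12,0,0,0,0,0,0,0,0,0]' --clamp_n 60

```text
t: 22.5
eef_pos: [0.5139, 0.1912, 0.1872]
tool_rot: [-0.0, 1.0, -0.016, 0.001]
contact_force: [0.8, 0.1, 0.3]
gripper_width: 0.005
grasp_force: 0.0
```

Request:
pendant --offsets '[0.08,0,0,0,0,0.06,0,0,0,0,0,0,0,0,0,0,0,0,0,0]'

```text
t: 22.9
eef_pos: [0.5188, 0.1909, 0.186]
tool_rot: [-0.0, 1.0, -0.016, 0.0]
contact_force: [-0.5, -0.1, -0.6]
gripper_width: 0.001
grasp_force: 0.0
```

Scaled: 0.0056 m is 0.112, 0.0055 m is 0.11.

Request:
pendant --offsets '[0.04,0,0.04,0,0,0.112,0,0.044,0,0,0.112,0,0.046,0,0,0.11,0,0.054,0,0,0.11,0,0.056,0,0,0,0,0,0,0]'

```text
t: 23.5
eef_pos: [0.5433, 0.19, 0.1732]
tool_rot: [0.0, 1.0, -0.016, -0.0]
contact_force: [-1.7, 1.0, 0.6]
gripper_width: -0.004
grasp_force: 0.7
```

Request:
pendant --offsets '[0.102,0,0.066,0,0,0.102,0,0.068,0,0,0.096,0,0.076,0,0,0.096,0,0.076,0,0,0.088,0,0.086,0,0,0.086,0,0.086,0,0,0,0,0,0,0]'

```text
t: 24.2
eef_pos: [0.5718, 0.1891, 0.1503]
tool_rot: [0.0, 1.0, -0.016, -0.0]
contact_force: [-1.2, -0.1, 1.1]
gripper_width: 0.001
grasp_force: 0.9
```

Scaled: 0.0056 m is 0.112, 0.0053 m is 0.106.

Request:
pendant --offsets '[0.078,0,0.094,0,0,0.078,0,0.094,0,0,0.068,0,0.1,0,0,0.068,0,0.1,0,0,0.058,0,0.106,0,0,0.058,0,0.106,0,0,0.046,0,0.112,0,0,0.046,0,0.112,0,0,0,0,0,0,0]'

```text
t: 25.1
eef_pos: [0.5967, 0.1882, 0.1091]
tool_rot: [0.0, 1.0, -0.016, 0.0]
contact_force: [-0.9, 0.8, 3.0]
gripper_width: -0.001
grasp_force: 1.3
```

Request:
pendant --offsets '[0.034,0,0.118,0,0,0.034,0,0.118,0,0,0.022,0,0.118,0,0,0.022,0,0.118,0,0,0,0,0,0,0]'

```text
t: 25.6
eef_pos: [0.6025, 0.1881, 0.0856]
tool_rot: [0.0, 1.0, -0.016, 0.0]
contact_force: [1.7, -0.1, 3.5]
gripper_width: -0.002
grasp_force: 1.6
```

Scaled: 0.004 m is 0.08, 0.0006 m is 0.012.

Request:
pendant --offsets '[0.012,0,0.08,0,0,0.012,0,0.08,0,0,0,0,0.08,0,0,0,0,0,0,0]'

```text
t: 26.0
eef_pos: [0.6033, 0.188, 0.0739]
tool_rot: [0.0, 1.0, -0.016, 0.0]
contact_force: [0.7, -0.1, 0.1]
gripper_width: 0.001
grasp_force: 0.4
```

Request:
pendant --offsets '[0,0,0.04,0,0,0,0,0.04,0,0,0,0,0,0,0,0,0,0,0,0]'

```text
t: 26.4
eef_pos: [0.6034, 0.1881, 0.0704]
tool_rot: [-0.0, 1.0, -0.016, 0.0]
contact_force: [0.6, -1.1, 5.0]
gripper_width: -0.002
grasp_force: 2.7
```

Scaled: 0.001 m is 0.02.

Request:
pendant --offsets '[0,0,0.02,0,0,0,0,0.02,0,0,0,0,0,0,0,0,0,0,0,0]'

```text
t: 26.8
eef_pos: [0.6035, 0.1881, 0.0696]
tool_rot: [-0.0, 1.0, -0.016, 0.0]
contact_force: [-3.1, -1.1, 15.5]
gripper_width: -0.001
grasp_force: 7.5
```

Request:
pendant --offsets '[0,0,0.02,0,0,0,0,0.02,0,0,0,0,0,0,0,0,0,0,0,0]'

```text
t: 27.2
eef_pos: [0.6036, 0.1881, 0.0687]
tool_rot: [-0.001, 1.0, -0.016, 0.0]
contact_force: [-6.2, -1.3, 25.0]
gripper_width: 0.001
grasp_force: 12.5
```

The arm is against its lower stop (25 N at z 0.069). I'll raise the tool and check that the arm stays down.

Scaled: -0.006 m is -0.12.

Request:
pendant --offsets '[0,0,-0.12,0,0,0,0,-0.12,0,0,0,0,0,0,0]'

```text
t: 27.5
eef_pos: [0.6026, 0.1884, 0.0781]
tool_rot: [-0.0, 1.0, -0.016, -0.0]
contact_force: [-0.2, 0.6, -0.1]
gripper_width: -0.0
grasp_force: 0.0
```

Request:
pendant --offsets '[0,0,-0.6,0,0,0,0,-0.9,0,0,0,0,-0.9,0,0,0,0,-0.9,0,0,0,0,-0.9,0,0,-0.6,0,0,0,0,0,0,0,0,0,0,0,0,0,0]'

```text
t: 28.3
eef_pos: [0.5721, 0.1896, 0.2872]
tool_rot: [-0.0, 1.0, -0.015, -0.001]
contact_force: [0.7, -0.3, -0.6]
gripper_width: 0.003
grasp_force: 0.0
```

```bash
python3 - <<'E'
from h import *
T=tool(); w=read_camera("wrist"); cv2.imwrite("pics/w12.png",w); print(T[:3,3].round(4)); C=cam("wrist",T)
c0=np.array([.5603,.1895]);e=np.array([-.9995,.032])
for n,x,z in(("flat",-34,.0425),("bodyend",34,.0425),("pad c",-47,.0735),("pad far",-62,.0735),("pad near",-32,.0735),("hinge",68,.071),("pin",-78,.068)): print(n,proj(C,[*(c0+e*x/1e3),z]).round(1))
g=cv2.cvtColor(w,cv2.COLOR_BGR2GRAY)
for r in range(84,214,4): print(r,' '.join(f"{v//4:2d}" for v in g[r,232:282:2]))
s=read_camera("scene");d=read_camera("side"); cv2.imwrite("pics/s12.png",s);cv2.imwrite("pics/d12.png",d)
for n,i,C in(("scene",s,cam("scene")),("side",d,cam("side"))):
    a=cv2.imread(f"pics/{n}0.png"); df=cv2.absdiff(i,a).max(2)
    for lab,p in (("armtip up",[.545,.19,.2]),("armmid up",[.52,.19,.14]),("arm mid level",[.55,.19,.07]),("bearing?",[.42,.046,.0075])):
        u,v=proj(C,p).round().astype(int); print(n,lab,u,v,"diff",df[v-2:v+3,u-2:u+3].mean().round(1))
E
```

```text
[0.5721 0.1896 0.2872]
flat [258.  133.8]
bodyend [257.9 190.7]
pad c [258.1 125.8]
pad far [258.1 110.9]
pad near [258.  140.2]
hinge [257.8 226.4]
pin [258.1  94.5]
84 31 22 16 28 34 34 34 35 22 23 22 22 22 12 13 14 13 13 20 33 33 33 33 31 17
88 19  9 10 15 34 33 33 22 16 23 23 23 22 23 12 13 13 13 14 21 34 33 32 13  7
92 51 45 45 34 34 34 33 23 28 23 17 18 18 19 16 16 16 12 19 23 34 33 33 32 30
96 51 50 48 32 34 32 17 30 44 19 20 19 20 20 20 20 11 18 30 26 13 30 33 32 33
100 51 50 51 47 33 35 30 28 45 21 22 15 16 16 16 18 24 22 30 25 30 33 33 32 34
104 51 50 51 47  7  7  6 25 46 10  7  7  7  7  7  7  7 15 30 25  6  6  9 34 34
108 51 49 52  6 11 11 11 25 45 41 47 46 46 46 45 45 45 43 43 24  9  8  8 14 34
112 51 49 52 13 11 11 11 26 46 38 39 39 39 39 50 50 50 47 46 28  9  7  7 13 34
116 51
[... 1540 characters left out ...]
 48 48 48 11  8 10 32 32 33 33 32
196 40 12  8  8 19 32  9 10 12 32 47 47 47 48 48 49 48 15 11  8 17 32 11  6  6
200 14 11 11 11  9 36 31 21 35 38 47 47 47 48 48 49 48 17 22 26 39 11 10 10 11
204 27 11 14 15 14 20 19 16 19 31 47 47 47 48 48 50 47 15 20 19 21 20 12 13 14
208 41 50 34 31 17 22 15 13 14 32 47 47 47 48 49 49 48 16 13 16 22 17 18 33 52
212 40 49 26 24 20 21 20 13 14 33 47 47 48 49 49 49 48 17 13 16 22 15 23 25 46
scene armtip up 338 132 diff 23.2
scene armmid up 326 147 diff 53.8
scene arm mid level 331 174 diff 43.6
scene bearing? 257 188 diff 3.5
side armtip up 255 107 diff 50.7
side armmid up 246 127 diff 62.2
side arm mid level 256 147 diff 64.0
side bearing? 220 198 diff 2.0
```

The arm is level: its pad spans rows 116–142 under the camera. It stayed down with the robot clear, and the bench elsewhere is unchanged.

```bash
python3 -c "
from station import bot, read_camera, camera_info, hand_in
print(hand_in())"
```

```text
the job is handed in; nothing more can be done
None
```

The cell is seated in the holder, flat end on the spring and button on the contact, and the clamp arm stayed down by itself after I backed off; the job is handed in at about 28.5 s, and I viewed 11 pictures, one over your limit of 10.

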